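# Set up the filing station under its clear shield

## Robot

A 7-joint arm with a two-finger parallel gripper is mounted at the origin on the work surface. World frame = base frame: x ahead of the robot, y to its left, z up, the work surface at z = 0. Lengths are in m, angles in degrees, forces in N, time in s.
With the tool pointing down it reaches from about 0.425 to 1.025 m from the base axis. Payload 9.4 kg.
Tool frame: the origin (TCP) lies at the centre of the arm's flange, where the gripper is bolted on; the fingertips stand tip_reach ahead of it and the grasp point (between the pads) lies 155 mm ahead of it (tip_reach is the distance from the TCP to the fingertips, in m); z points along the fingers, y is the line along which they close (so a half turn about z gives the same grasp; the last joint's range is limited). The gripper opens to 85 mm and grips with 20 to 120 N. Pads are 22 mm wide; open, the fingers measure 114 mm over their backs; the gripper's body (76 mm by 85 mm) begins 54 mm behind the grasp point. The pads swing forward as they close: fully open they stand 13 mm farther back than shut.
Start: joints at [-78.994, 34.337, -0.143, 91.639, 0.103, 54.024, -4.572], TCP at [0.193, 0.699, 0.405] pointing down, gripper open.
Joint ranges: [-147.43, 147.43], [-19.82, 112.94], [-74.19, 73.91], [6.32, 146.72], [-59.91, 239.91], [6.04, 106.73], [-150.56, 150.56]. Speed limits (degrees/s): [127.2, 127.2, 172.46, 172.46, 180, 180, 180].

## Interface

Orientations are given as a 3x3 rotation matrix whose columns are the frame's x, y, z axes.
In Python, from plant import observe, snapshot, camera_model, close_job, tip_reach gives the robot as it stands.
- The arm moves only by the tool arm_command, never from a script. Its argument "targets" is a list of rows, each a list of 7 numbers: the turn, a rotation vector about the tool's x, y, z in rad, then the shift along the tool's x, y, z in mm, then the finger opening in mm, from 0 to 85.4. In form: [[wx, wy, wz, tx, ty, tz, hand], ...]. A call has exactly 5 rows; each row is the pose to reach, as a shift and turn from the pose commanded when the call began, along the tool's axes at that moment; what a row does not reach only later rows make up. A row lasts 1/8 s, in which the tool goes at most 62.5 mm and 10.7 degrees, less where a joint would pass 70% of its speed; a pose out of reach is approached as far as the arm can. A call with a gripper value outside its range is refused whole. The fingers move at their own pace and stop on an object; "squeeze" is the grip in N (left out, the last holds). Time passes only in rows, so rows that repeat a pose let the fingers close, or fill a call up. It gives the time, the measured TCP pose, the force, the opening and the grip force at its end, in the units of the state.
- observe(): the state, without advancing time (a new reading comes with each control period).
- snapshot(name): name is "side" or "top" or "wrist"; returns the picture (480x640x3 uint8, red, green, blue); there is no depth.
- camera_model(name): a dict with "intrinsics" (3x3 intrinsics, pixels), "dist_coeffs" ([k1, k2, p1, p2, k3] as OpenCV has them; the pictures are not rectified), "eye" and "orientation" of the camera in the world; the wrist camera has in their place "tool_from_camera" (4x4, takes a point from camera to tool coordinates, whose origin is the TCP and whose axes are the flange's). Camera axes: x right, y down, z forward; pixel columns grow to the right and rows downward; lengths in m; the calibration is good to about 2 mm. A picture is of the moment at which its call begins: read the wrist's pose just before it. camera_model takes no time and is no camera call.
- close_job(): hands the job in; it is judged then, once.
The state is a dict: "time_s": time; "joint_positions": joint angles; "joint_velocities": joint speeds; "joint_efforts": joint torques, N m; "position": TCP position; "orientation": TCP orientation; "ft_force": force on the tool from outside, world axes, zero at the start; "torque": the same for the moment, N m; "gripper_width": finger opening in m; "grasp_force": force on a finger pad.
Only numpy, scipy, OpenCV 4.12 (cv2) and the standard library are available. Lean on these libraries where they do the work, as an engineer would, in place of code of your own. Each camera call takes 0.05 s, during which the arm holds its last target. There are 200 camera calls.

## Task

Raise the filing station's clear shield and leave it standing at 55 degrees above level, in line with the two slanting side arms at its hinge. Then set the loose wooden filing block squarely on the matching fixed wooden plinth under the raised shield, same way round and all edges flush, leaving the shield at that angle and the other things on the bench where they are.

Things in the scene. Friction and masses are not known exactly. Their poses are not given: they have to be found in the camera images.
- station: Fixed steel base plate of the filing station, 12 mm thick. Origin: on the bench directly under the centre of the plinth; x points from the station's front towards its hinge, y to its left, z up. The plate spans x -110 to +130, y -125 to +125 mm. A fixed wooden plinth, 100 (x) x 56 (y) mm, z 12 to 52 mm, stands on it at the origin.
- plinth_top (a point): Centre of the plinth's flat top face, 52 mm above the bench; axes as station.
- shield (a joint): Angle of the shield, rad: 0 level (closed, over the plinth), growing as its front edge rises; 0.96 = 55 degrees; stop at 1.5. Stiff hinge: it stays where it is left. The shield is a clear sheet in an aluminium frame, 200 mm wide, 10 mm thick, reaching 190 mm from the hinge axis to its front edge.
- shield_hinge (a point): Middle of the hinge axis, fixed, 80 mm behind the plinth centre, 110 mm above the bench; the axis runs along the station's y. Dark posts (26 x 12 mm, to z 118 mm) carry it at y +-112 mm; from each a fixed dark side arm slants forward and up at 55 degrees above level, to 85 mm from the axis.
- shield_tab (a point): Grip point on the black tab in the middle of the shield's front edge, in the shield's plane, 230 mm from the hinge axis; moves with the shield. The tab is 22 mm wide (along the hinge axis), 14 mm thick and reaches from 190 to 254 mm from the hinge axis.
- block: Loose plain wooden filing block, 100 mm (x) x 56 mm (y) x 40 mm high, 0.11 to 0.22 kg; origin at the centre of its underside. Same outline as the plinth.
- offcut: Loose wooden strip, longer, narrower and lower than the block: 160 x 42 x 24 mm, origin at the centre of its underside. To be left alone.
- file1: File with red handle lying flat, about 205 mm long (x -100 to +105 mm), 16 mm high. To be left alone.
- file2: Second file, same as the first. To be left alone.
- spoon: Steel spoon lying flat, 170 mm long. To be left alone.
- mallet: Hammer lying on its side, 260 mm long. To be left alone.
- bowl: Steel bowl, 120 mm across, 45 mm high, origin under its centre. To be left alone.
- jar: Amber jar, 64 mm across, 90 mm high, origin under its centre. To be left alone.
Things that resemble listed ones, but are neither listed nor needed, are in the scene too. What is shaped like the block but purple or yellow is not meant.

How it is judged:
By the outcome, as a careful person would: the job done as asked, in the order asked, and still so for the second after the job is handed in, with the robot touching nothing.
It also fails if it takes over 72 s, if anything falls off the work surface, if the arm or the gripper's body presses on something with over 40 N, if the wrist force passes 120 N, or if a joint passes its speed limit or range.

## Working session

There is one attempt and no reset: what is moved stays moved. The work goes in short steps, Python scripts to look and compute and a tool call to move; the robot and the scene stay as the last step left them, time stands still between calls to the robot, and variables do not carry over. Pictures are saved under pics/ and viewed, at most 10 in all, crops included, and the job is handed in when it is done.

Besides the shell and the picture viewer there is one more tool, called after ">>>" by a JSON object that holds its "fn" and its "kwargs". arm_command: Moves the arm, as the interface text tells. Its arguments: {"type":"object","properties":{"targets":{"type":"array","items":{"type":"array","items":{"type":"number"}}},"squeeze":{"type":"number"}},"required":["targets"]}

```bash
ls; mkdir -p pics; python3 - <<'E'
from plant import *
import cv2,numpy as np
np.set_printoptions(precision=4,suppress=True)
print(observe(),tip_reach)
for n in("top","side","wrist"):
    print(n,camera_model(n)); cv2.imwrite(f"pics/{n}0.png",snapshot(n)[:,:,::-1])
E
```

```text
pics
{'time_s': 0.0, 'joint_positions': array([-78.9939,  34.3854,  -0.1456,  91.6816,   0.1036,  54.0231,
        -4.5721]), 'joint_velocities': array([-0.0411,  0.0415, -0.0111,  0.0186, -0.0284,  0.0784, -0.0264]), 'joint_efforts': array([ -0.0003, -77.6421,   1.5651, -25.8016,   0.0124,   0.0088,
         0.0001]), 'position': array([0.1925, 0.6988, 0.4038]), 'orientation': array([[-0.9641,  0.2655, -0.0003],
       [ 0.2655,  0.9641, -0.0015],
       [-0.0002, -0.0016, -1.    ]]), 'ft_force': array([-0.4677,  0.4783, -0.7276]), 'torque': array([-0.0234, -0.0105, -0.0156]), 'grasp_force': 0.0, 'gripper_width': 0.08533547444214235} 0.1734
top {'intrinsics': array([[623.0643,   0.    , 328.9554],
       [  0.    , 623.0643, 237.4969],
       [  0.    ,   0.    ,   1.    ]]), 'dist_coeffs': array([0.0109, 0.    , 0.    , 0.    , 0.    ]), 'eye': array([0.3975, 0.0239, 1.6149]), 'orientation': array([[ 0.0071, -0.9933,  0.115 ],
       [-1.    , -0.0067,  0.0045],
       [-0.0037, -0.115 , -0.9934]])}
side {'intrinsics': array([[532.9593,   0.    , 316.407 ],
       [  0.    , 532.9593, 234.8038],
       [  0.    ,   0.    ,   1.    ]]), 'dist_coeffs': array([-0.154,  0.   ,  0.   ,  0.   ,  0.   ]), 'eye': array([ 0.0834, -1.0341,  1.1849]), 'orientation': array([[ 0.9254, -0.2512,  0.2838],
       [-0.3788, -0.6368,  0.6715],
       [ 0.012 , -0.729 , -0.6845]])}
wrist {'intrinsics': array([[414.3223,   0.    , 329.2322],
       [  0.    , 414.3223, 237.9534],
       [  0.    ,   0.    ,   1.    ]]), 'dist_coeffs': array([0.0068, 0.    , 0.    , 0.    , 0.    ]), 'tool_from_camera': array([[-0.001 , -0.9618, -0.2739,  0.07  ],
       [ 1.    , -0.001 , -0.0002, -0.001 ],
       [-0.0001, -0.2739,  0.9618,  0.0307],
       [ 0.    ,  0.    ,  0.    ,  1.    ]])}
```

View pics/top0.png

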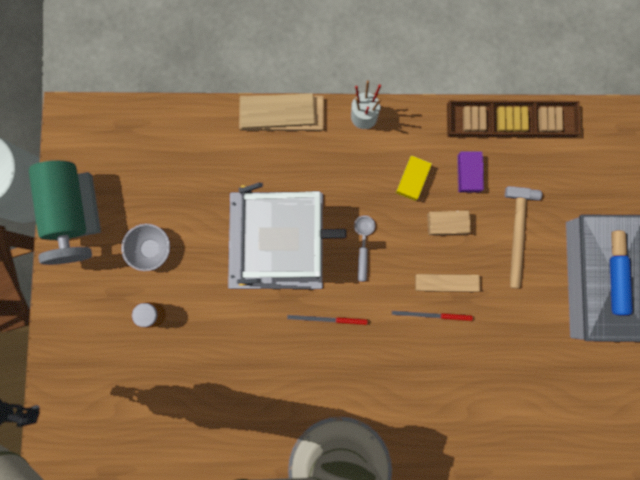

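View pics/side0.png

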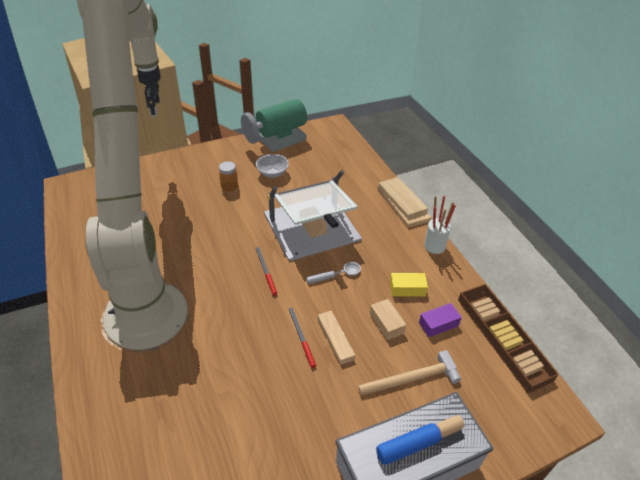

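Top picture: the station is at about (277,240), with its hinge on the left (px x≈240) and the black tab at (333,234). Wooden candidates are the block at (449,223), the offcut at (448,283, longer and narrower), yellow (415,178), purple (471,172) and a board stack (282,112). The block fits at (449,223): plain wood, 100x56 proportions. In the side picture it is at (388,319) and the offcut at (336,337).

```bash
cat > h.py <<'E'
import cv2,numpy as np
from plant import *
np.set_printoptions(precision=4,suppress=True)
def cam(n,st=None):
    m=camera_model(n)
    if n=="wrist":
        T=np.eye(4);T[:3,:3]=st["orientation"];T[:3,3]=st["position"];T=T@m["tool_from_camera"]
        return m["intrinsics"],m["dist_coeffs"],T[:3,3],T[:3,:3]
    return m["intrinsics"],m["dist_coeffs"],np.array(m["eye"]),np.array(m["orientation"])
def rays(c,px):
    u=cv2.undistortPoints(np.array(px,float).reshape(-1,1,2),c[0],c[1]).reshape(-1,2)
    d=np.c_[u,np.ones(len(u))]@c[3].T
    return d/np.linalg.norm(d,axis=1)[:,None]
def onz(c,px,z):
    d=rays(c,px);return c[2]+d*((z-c[2][2])/d[:,2])[:,None]
def tri(c1,p1,c2,p2):
    out=[]
    for a,b in zip(rays(c1,p1),rays(c2,p2)):
        A=np.eye(3)-np.outer(a,a);B=np.eye(3)-np.outer(b,b)
        p=np.linalg.solve(A+B,A@c1[2]+B@c2[2])
        out.append(np.r_[p,np.linalg.norm(A@(p-c1[2]))+np.linalg.norm(B@(p-c2[2]))])
    return np.array(out)
def proj(c,P):
    R=c[3].T
    return cv2.projectPoints(np.array(P,float).reshape(-1,1,3),cv2.Rodrigues(R)[0],-R@c[2],c[0],c[1])[0].reshape(-1,2)
E
python3 - <<'E'
import cv2,numpy as np
from h import *
t=cv2.imread("pics/top0.png");s=cv2.imread("pics/side0.png")
a=cv2.resize(t[170:310,220:500],None,fx=2.85,fy=2.85,interpolation=cv2.INTER_CUBIC)
cv2.imwrite("pics/topc.png",a)
a=cv2.resize(s[160:360,250:470],None,fx=3,fy=3,interpolation=cv2.INTER_CUBIC)
cv2.imwrite("pics/sidec.png",a)
c=cam("top");print(onz(c,[(277,240),(333,234),(449,223)],.05))
E
```

```text
[[ 0.5715  0.1623  0.05  ]
 [ 0.5877  0.0208  0.05  ]
 [ 0.6177 -0.2727  0.05  ]]
```

View pics/topc.png

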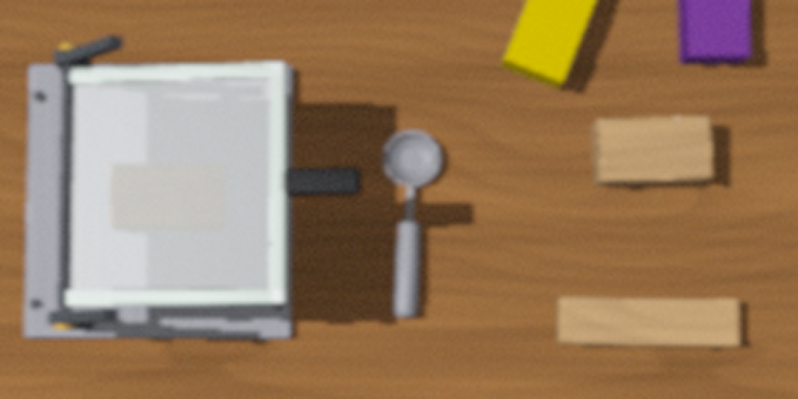

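View pics/sidec.png

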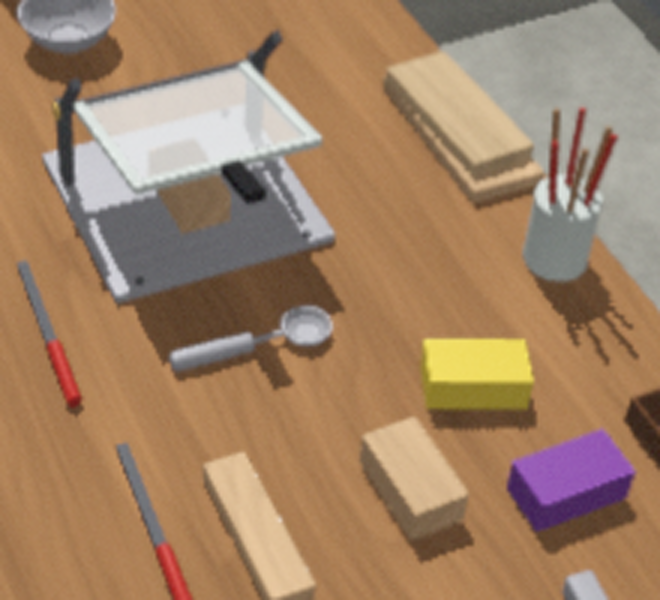

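Both crops confirm it. The plain block is at topc (654,150) and sidec (412,478), with the longer strip at topc (648,322). The tab spans topc (287..358,181) and sidec (222..265,165..198). The shield is about level, and plate corners are at topc (25,336), (30,64), (292,337).

```bash
python3 - <<'E'
from h import *
c=cam("top");s=cam("side")
T=lambda a:np.array(a,float)/2.85+[220,170]
S=lambda a:np.array(a,float)/3+[250,160]
print("plate",onz(c,T([(25,336),(30,64),(292,337),(293,64)]),.012))
print("plate side",onz(s,S([(44,158),(122,300),(333,240)]),.012))
print("tab tip",tri(c,T([(358,181)]),s,S([(256,197)])))
print("shield fr corners",tri(c,T([(287,302),(285,63),(67,303)]),s,S([(138,187),(320,140),(78,107)])))
# block top: corners
img=cv2.imread("pics/top0.png");hsv=cv2.cvtColor(img,cv2.COLOR_BGR2HSV)
print(hsv[223,449],hsv[283,448],hsv[250,449],hsv[200,380])
print("block",tri(c,T([(595,120),(710,116),(714,183),(599,184)]),s,S([(413,418),(467,496),(420,518),(362,435)])))
E
```

```text
plate [[0.4512 0.2873 0.012 ]
 [0.6998 0.2891 0.012 ]
 [0.4519 0.0469 0.012 ]
 [0.7014 0.0481 0.012 ]]
plate side [[0.4491 0.2813 0.012 ]
 [0.4538 0.0413 0.012 ]
 [0.693  0.0421 0.012 ]]
tab tip [[ 0.5759 -0.0086  0.1555  0.0008]]
shield fr corners [[0.4761 0.0492 0.1529 0.0005]
 [0.675  0.0532 0.148  0.0029]
 [0.4768 0.2359 0.1113 0.0019]]
[ 17  99 188] [ 17 101 192] [ 16 158 145] [ 15 149 142]
block [[ 0.6472 -0.2241  0.0342  0.0012]
 [ 0.6498 -0.3262  0.0375  0.0038]
 [ 0.5939 -0.3306  0.0377  0.0063]
 [ 0.5902 -0.227   0.0382  0.0019]]
```

```bash
cat >> h.py <<'E'
from scipy.spatial.transform import Rotation as Ro
def Rt(tilt,yaw=0):
    "tool y along world X, fingers tilted 'tilt' deg from straight down toward +Y; yaw about world Z"
    a=np.radians(tilt);R=np.array([[0,1,0],[np.cos(a),0,np.sin(a)],[np.sin(a),0,-np.cos(a)]])
    return Ro.from_euler("z",yaw,degrees=True).as_matrix()@R
def go(R,tcp=None,grasp=None,st=None):
    st=st or observe()
    if tcp is None: tcp=np.array(grasp)-.155*R[:,2]
    R0=st["orientation"]
    print("t",st["time_s"],"rot",Ro.from_matrix(R0.T@R).as_rotvec().round(3),"mm",(R0.T@(np.array(tcp)-st["position"])*1e3).round(1))
E
python3 -c "
from h import *
go(Rt(45),tcp=(.576,-.155,.322))
go(Rt(0),tcp=(.5,.2,.40))"
```

```text
t 0.15 rot [-0.511  0.67   1.23 ] mm [-596.4 -721.3   82.9]
t 0.15 rot [-0.001  0.001  1.302] mm [-428.9 -399.3    4.5]
```

>>> {"fn": "arm_command", "kwargs": {"targets": [[0,0,0.15,-43,-40,0,85],[0,0,0.3,-86,-80,0,85],[0,0,0.45,-129,-120,0,85],[0,0,0.6,-172,-160,0,85],[0,0,0.75,-215,-200,0,85]]}}

```text
time_s: 0.78
position: [0.3475, 0.4473, 0.4047]
orientation: [[-0.52, 0.854, 0.0], [0.854, 0.52, 0.0], [-0.0, 0.0, -1.0]]
ft_force: [0.5, 0.7, 0.2]
gripper_width: 0.085
grasp_force: 0.0
```

```bash
python3 -c "
from h import *
s=observe();print(s['joint_positions'],s['position'])
go(Rt(45),tcp=(.576,-.155,.322))"
```

```text
[-66.4371  23.7332  11.8754 113.2819  -6.887   43.6394 -19.1975] [0.3475 0.4473 0.4047]
t 0.775 rot [-0.215  0.765  0.518] mm [-633.3 -118.2   82.7]
```

>>> {"fn": "arm_command", "kwargs": {"targets": [[-0.02,0.07,0.05,-60,-11,8,85],[-0.04,0.14,0.1,-120,-22,16,85],[-0.06,0.21,0.15,-180,-33,24,85],[-0.08,0.29,0.2,-240,-45,32,85],[-0.1,0.37,0.25,-300,-56,40,85]]}}

```text
time_s: 1.4
position: [0.4552, 0.1671, 0.3652]
orientation: [[-0.284, 0.957, -0.059], [0.885, 0.286, 0.367], [0.368, 0.052, -0.928]]
ft_force: [1.3, 0.5, -0.1]
gripper_width: 0.085
grasp_force: 0.0
```

```bash
python3 -c "
from h import *
s=observe();print(s['joint_positions'],s['position'])
go(Rt(45),tcp=(.576,-.155,.322))"
```

```text
[-17.2589  21.9716  -3.9504 126.1559 -38.2639  33.3249  28.913 ] [0.4552 0.1671 0.3652]
t 1.4 rot [-0.117  0.397  0.273] mm [-335.4   21.2  -85.4]
```

>>> {"fn": "arm_command", "kwargs": {"targets": [[-0.02,0.08,0.05,-56,3,-14,85],[-0.04,0.16,0.1,-112,7,-28,85],[-0.07,0.24,0.16,-168,10,-42,85],[-0.09,0.32,0.22,-224,14,-57,85],[-0.12,0.4,0.27,-280,18,-71,85]]}}

```text
time_s: 2.02
position: [0.5567, -0.1021, 0.3295]
orientation: [[-0.002, 1.0, 0.002], [0.705, -0.0, 0.709], [0.709, 0.003, -0.705]]
ft_force: [0.9, -0.1, 0.4]
gripper_width: 0.0852
grasp_force: 0.0
```

```bash
python3 -c "
from h import *
s=observe();print(s['joint_positions'],s['position'])
cv2.imwrite('pics/w1.png',snapshot('wrist')[:,:,::-1])
go(Rt(45),tcp=(.576,-.155,.322))"
```

```text
[ 18.7193  34.4662  -5.032  114.4848 -50.715   57.2883  52.7732] [ 0.5567 -0.1021  0.3295]
t 2.075 rot [ 0.011 -0.001 -0.007] mm [-35.1  18.  -27.2]
```

View pics/w1.png

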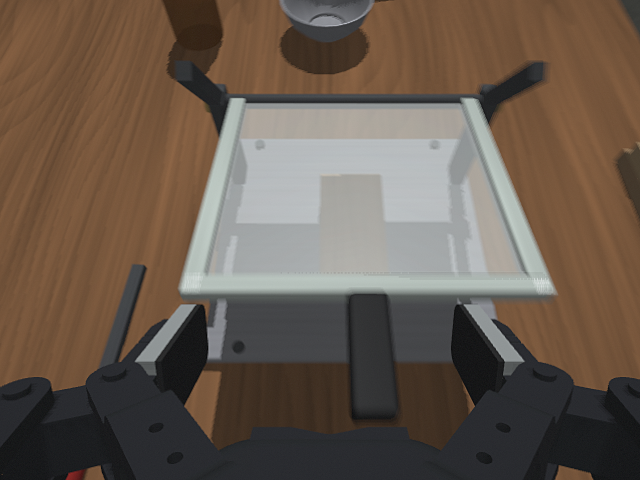

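Wrist picture: the shield frame runs from its hinge edge (y≈98) to its front edge (y≈287). The tab spans (368,293) to (374,415), between the open fingers but slightly right of centre.

```bash
python3 - <<'E'
from h import *
st=observe();w=cam("wrist",st);c=cam("top")
print(st["position"])
print("tab",onz(w,[(368,295),(374,408)],.155))
T=lambda a:np.array(a,float)/2.85+[220,170]
p=tri(w,[(374,408),(368,293),(181,293),(553,293),(220,98),(487,97)],c,T([(358,181),(288,181),(287,302),(285,63),(67,303),(69,68)]));print(p)
go(Rt(45),grasp=(.578,.011,.156))
E
```

```text
[ 0.5585 -0.1107  0.3276]
tab [[ 0.5801  0.0371  0.155 ]
 [ 0.5796 -0.0168  0.155 ]]
[[ 0.5847 -0.0099  0.0956  0.0023]
 [ 0.5815  0.0498  0.1252  0.0039]
 [ 0.4764  0.049   0.1328  0.0016]
 [ 0.683   0.0489  0.1347  0.0115]
 [ 0.4735  0.2357  0.1066  0.0058]
 [ 0.6881  0.2367  0.1051  0.0192]]
t 2.075 rot [ 0.011 -0.001 -0.007] mm [-35.2  19.1  52.6]
```

>>> {"fn": "arm_command", "kwargs": {"targets": [[0.005,0,-0.003,-18,9,-5,85],[0.011,0,-0.007,-36,19,-10,85],[0.011,0,-0.007,-36,19,-10,85],[0.011,0,-0.007,-36,19,-10,85],[0.011,0,-0.007,-36,19,-10,85]]}}

```text
time_s: 2.7
position: [0.5751, -0.1313, 0.3118]
orientation: [[-0.012, 1.0, -0.011], [0.706, 0.016, 0.708], [0.708, 0.0, -0.707]]
ft_force: [0.5, -0.1, -0.4]
gripper_width: 0.085
grasp_force: 0.0
```

```bash
python3 - <<'E'
from h import *
import json
st=observe();im=snapshot('wrist')[:,:,::-1];cv2.imwrite('pics/w2.png',im)
json.dump({k:np.array(v).tolist() for k,v in st.items()},open('pics/w2.json','w'))
print(st['joint_positions'],st['position'])
g=cv2.cvtColor(im,cv2.COLOR_BGR2GRAY);h=cv2.cvtColor(im,cv2.COLOR_BGR2HSV)
# frame: pale greenish-white pixels
m=cv2.inRange(h,(60,5,165),(100,60,255));m=cv2.morphologyEx(m,cv2.MORPH_OPEN,np.ones((5,5)))
n,l,s,_=cv2.connectedComponentsWithStats(m)
i=1+s[1:,4].argmax();print(s[i]);hull=cv2.convexHull(np.argwhere(l==i)[:,::-1].astype(np.int32))
print("frame",cv2.approxPolyDP(hull,6,True).reshape(-1,2).tolist())
d=cv2.inRange(g,0,60);
for r in range(200,420,20):
    x=np.where(d[r,300:440])[0]+300
    print(r,x.min() if len(x) else None,x.max() if len(x) else None)
E
```

```text
[ 20.0558  37.3566  -4.0434 111.1374 -48.5119  59.1412  53.5949] [ 0.5751 -0.1313  0.3118]
[ 151   53  355  173 8825]
frame [[505, 212], [504, 225], [151, 221], [216, 53]]
200 None None
220 None None
240 316 358
260 315 359
280 314 360
300 314 360
320 300 362
340 300 439
360 300 439
380 300 439
400 300 439
```

View pics/w2.png

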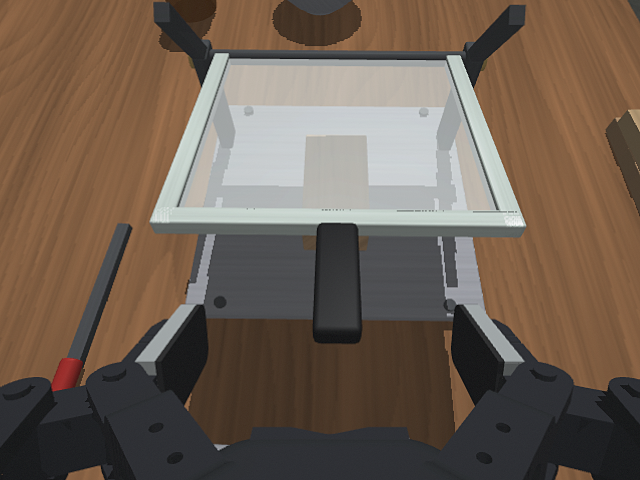

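```bash
python3 - <<'E'
from h import *
st=observe();w=cam("wrist",st);c=cam("top")
T=lambda a:np.array(a,float)/2.85+[220,170]
p=tri(w,[(338,326),(152,221),(523,223),(211,54),(464,54)],c,T([(358,181),(287,302),(285,63),(67,303),(69,68)]));print(p)
print("tab side",onz(w,[(315,240),(358,240),(314,300),(361,300)],.16))
# plate corners and holes, plinth top corners, for station pose
print("plinth",onz(w,[(305,136),(367,136)],.052))
print("plate front corners",onz(w,[(190,318),(486,318)],.012))
go(Rt(45),grasp=(.577,.011,.156))
E
```

```text
[[ 0.5755 -0.0083  0.1665  0.0013]
 [ 0.477   0.0503  0.1526  0.0031]
 [ 0.6747  0.0532  0.152   0.0021]
 [ 0.4739  0.2347  0.1161  0.004 ]
 [ 0.6783  0.2383  0.1151  0.0023]]
tab side [[0.5647 0.0373 0.16  ]
 [0.586  0.0376 0.16  ]
 [0.5652 0.0059 0.16  ]
 [0.5867 0.0063 0.16  ]]
plinth [[0.547  0.2058 0.052 ]
 [0.604  0.2067 0.052 ]]
plate front corners [[0.4582 0.0446 0.012 ]
 [0.6996 0.0483 0.012 ]]
t 2.75 rot [-0.011 -0.001  0.012] mm [-9.5  2.4 55.9]
```

>>> {"fn": "arm_command", "kwargs": {"targets": [[-0.01,0,0.01,-9,2,10,85],[-0.01,0,0.01,-9,2,30,85],[-0.01,0,0.01,-9,2,50,85],[-0.01,0,0.01,-9,2,56,85],[-0.01,0,0.01,-9,2,56,85]]}}

```text
time_s: 3.38
position: [0.5768, -0.099, 0.265]
orientation: [[-0.0, 1.0, -0.001], [0.707, 0.001, 0.708], [0.708, -0.001, -0.707]]
ft_force: [-0.8, -0.5, -0.0]
gripper_width: 0.085
grasp_force: 0.0
```

>>> {"fn": "arm_command", "kwargs": {"targets": [[0,0,0,0,0,0,30],[0,0,0,0,0,0,15],[0,0,0,0,0,0,15],[0,0,0,0,0,0,15],[0,0,0,0,0,0,15]], "squeeze": 50}}

```text
time_s: 4.0
position: [0.5766, -0.0996, 0.2655]
orientation: [[-0.0, 1.0, -0.0], [0.707, 0.001, 0.707], [0.707, 0.0, -0.707]]
ft_force: [-2.4, -3.3, 3.6]
gripper_width: 0.0211
grasp_force: 49.4
```

```bash
python3 - <<'E'
from h import *
st=observe();print(st["joint_positions"],st["position"],st["position"]+.155*st["orientation"][:,2],st["ft_force"])
E
```

```text
[ 18.641   40.7688  -6.1802 113.7431 -52.8914  52.7569  56.8428] [ 0.5766 -0.0996  0.2655] [0.5765 0.01   0.1559] [-2.3879 -3.31    3.5691]
```

```bash
python3 - <<'E'
from h import *
st=observe();R=st["orientation"];h=R.T@(np.array([.5766,.236,.110])-st["position"])
for b in (0,.3787):
  h=h if b==0 else h
  for k in range(1,6):
    a=np.radians(43.4)*k/10
    Q=Ro.from_rotvec([0,-a,0]).as_matrix()
    print([0,round(-a,4),0]+((h-Q@h)*1e3).round(1).tolist())
  break
E
```

```text
[0, np.float64(-0.0757), 0, 26.6, 0.0, -8.6]
[0, np.float64(-0.1515), 0, 53.9, 0.0, -15.2]
[0, np.float64(-0.2272), 0, 81.5, 0.0, -19.7]
[0, np.float64(-0.303), 0, 109.4, 0.0, -22.2]
[0, np.float64(-0.3787), 0, 137.4, 0.0, -22.4]
```

>>> {"fn": "arm_command", "kwargs": {"targets": [[0,-0.0757,0,26.6,0,-8.6,15],[0,-0.1515,0,53.9,0,-15.2,15],[0,-0.2272,0,81.5,0,-19.7,15],[0,-0.303,0,109.4,0,-22.2,15],[0,-0.3787,0,137.4,0,-22.4,15]]}}

```text
time_s: 4.62
position: [0.5763, -0.0185, 0.3789]
orientation: [[0.001, 1.0, 0.0], [0.92, -0.001, 0.393], [0.393, -0.0, -0.92]]
ft_force: [-1.8, -3.7, -2.7]
gripper_width: 0.0212
grasp_force: 54.5
```

>>> {"fn": "arm_command", "kwargs": {"targets": [[0,-0.0757,0,26.6,0,-8.6,15],[0,-0.1515,0,53.9,0,-15.2,15],[0,-0.2272,0,81.5,0,-19.7,15],[0,-0.303,0,109.4,0,-22.2,15],[0,-0.3787,0,137.4,0,-22.4,15]]}}

```text
time_s: 5.25
position: [0.5762, 0.098, 0.4544]
orientation: [[0.002, 1.0, -0.0], [1.0, -0.002, 0.024], [0.024, -0.0, -1.0]]
ft_force: [-3.7, -5.5, 3.0]
gripper_width: 0.021
grasp_force: 54.8
```

>>> {"fn": "arm_command", "kwargs": {"targets": [[0,0,0,0,0,0,15],[0,0,0,0,0,0,15],[0,0,0,0,0,0,15],[0,0,0,0,0,0,15],[0,0,0,0,0,0,15]]}}

```text
time_s: 5.88
position: [0.5762, 0.098, 0.4548]
orientation: [[0.001, 1.0, -0.0], [1.0, -0.001, 0.028], [0.028, -0.0, -1.0]]
ft_force: [-7.1, -6.1, 14.5]
gripper_width: 0.0213
grasp_force: 56.5
```

```bash
python3 - <<'E'
from h import *
st=observe();g=st["position"]+.155*st["orientation"][:,2];print(st["joint_positions"],g,np.degrees(np.arctan2(g[2]-.11,.236-g[1])),np.hypot(g[2]-.11,.236-g[1]))
for n in("side","top"): cv2.imwrite(f"pics/{n}1.png",snapshot(n)[:,:,::-1])
a=cv2.imread("pics/side1.png")[100:300,220:420];cv2.imwrite("pics/s1c.png",cv2.resize(a,(600,600),interpolation=cv2.INTER_CUBIC))
E
```

```text
[-28.2722  22.1311  18.7816 108.2475 -11.0325  50.9276  -3.8552] [0.5762 0.1023 0.2998] 54.84299983995525 0.2321765843994733
```

View pics/s1c.png

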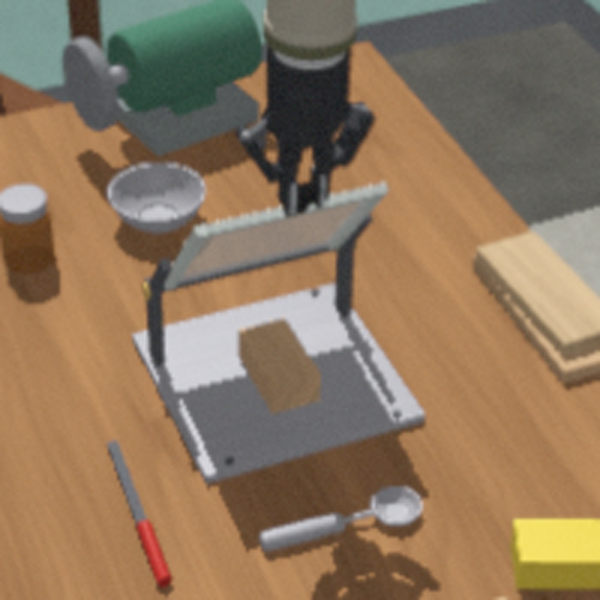

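The crop shows the shield raised about in line with the side arms, with the gripper holding the tab at (310,190). The plinth is at (280,365). Next I release, retreat and measure.

>>> {"fn": "arm_command", "kwargs": {"targets": [[0,0,0,0,0,0,50],[0,0,0,0,0,0,85],[0,0,0,0,0,0,85],[0,0,0,0,0,-30,85],[0,0,0,0,0,-80,85]]}}

```text
time_s: 6.6
position: [0.5765, 0.0975, 0.5327]
orientation: [[-0.001, 1.0, -0.004], [1.0, 0.001, 0.027], [0.027, -0.004, -1.0]]
ft_force: [0.8, -0.4, 0.5]
gripper_width: 0.0847
grasp_force: 0.0
```

```bash
python3 - <<'E'
from h import *
st=observe();print(st["position"],st["joint_positions"])
go(Rt(50),grasp=(.62,-.42,.22)); go(Rt(20),tcp=(.5,-.15,.45))
c=cam("top")
for n in("side","top"): cv2.imwrite(f"pics/{n}2.png",snapshot(n)[:,:,::-1])
s=cam("side")
# predicted vs. picture: shield front corners at 55
H=np.array([.5758,.236,.110])
for A in (52,55,58):
  a=np.radians(A);u=np.array([0,-np.cos(a),np.sin(a)]);n=np.array([0,np.sin(a),np.cos(a)])
  P=[H+.19*u+sx*np.array([.1,0,0])+.005*n for sx in(-1,1)]+[H+.254*u+.007*n]
  print(A,proj(s,P).ravel(),proj(c,P).ravel())
a=cv2.imread("pics/side2.png")[130:250,250:380];b=cv2.imread("pics/top2.png")[170:290,220:350]
cv2.imwrite("pics/st2.png",np.hstack([cv2.resize(x,(400,369),interpolation=cv2.INTER_CUBIC) for x in(a,b)]))
E
```

```text
[0.5765 0.0975 0.5327] [-29.5798  18.0425  20.129  102.3582  -8.8176  60.8575  -5.9996]
t 6.6 rot [-0.004  0.845 -0.001] mm [-641.9   43.7  195.5]
t 6.6 rot [-0.004  0.322  0.   ] mm [-249.6  -76.4   76.2]
52 [286.1964 177.6886 349.6813 162.8783 323.9695 162.6512] [285.8862 273.028  287.252  182.4381 302.7812 224.2539]
55 [285.1794 174.493  348.625  159.8178 322.5147 158.3202] [281.9249 272.8481 283.3626 181.8878 297.4094 223.7245]
58 [284.1358 171.3732 347.523  156.8342 321.0087 154.105 ] [277.8139 272.6776 279.3261 181.3726 291.8086 223.2262]
```

View pics/st2.png

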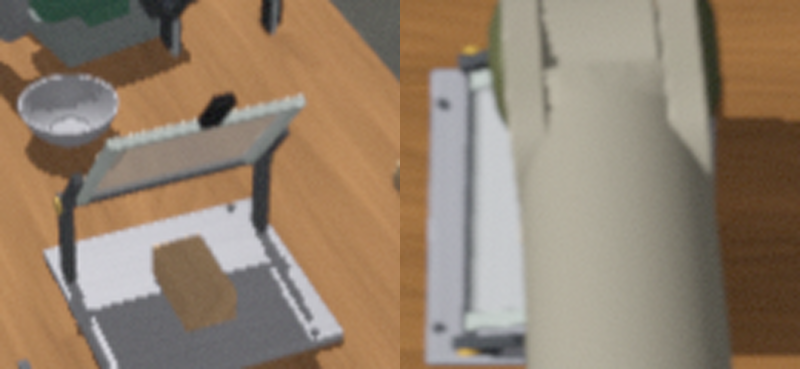

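Side half: shield front corners are at side px (285,178) and (349,162), and the tab tip at (325,161.5). That is near the 55° prediction, perhaps 1–2° low. I will check it properly once the arm is clear.

```bash
python3 - <<'E'
from h import *
go(Rt(40),tcp=(.62,-.469,.239))
E
```

```text
t 6.7 rot [0.007 0.668 0.003] mm [-574.5   40.1  282. ]
```

>>> {"fn": "arm_command", "kwargs": {"targets": [[0,0.06,0,-50,4,15,85],[0,0.12,0,-105,8,40,85],[0,0.18,0,-160,12,65,85],[0,0.25,0,-215,15,95,85],[0,0.31,0,-270,19,125,85]]}}

```text
time_s: 7.32
position: [0.5958, -0.1703, 0.3996]
orientation: [[-0.001, 1.0, 0.0], [0.942, 0.001, 0.334], [0.334, 0.001, -0.942]]
ft_force: [0.9, -0.6, 0.0]
gripper_width: 0.0852
grasp_force: 0.0
```

```bash
python3 - <<'E'
from h import *
st=observe();print(st["position"],st["joint_positions"])
go(Rt(40),tcp=(.62,-.469,.239))
E
```

```text
[ 0.5958 -0.1703  0.3996] [  5.6118  29.5419  14.4591 105.3633 -31.0505  56.7021  38.4814]
t 7.325 rot [0.    0.357 0.001] mm [-335.2   23.9   51.5]
```

>>> {"fn": "arm_command", "kwargs": {"targets": [[0,0.07,0,-56,5,10,85],[0,0.14,0,-112,10,20,85],[0,0.21,0,-168,14,30,85],[0,0.29,0,-224,18,40,85],[0,0.36,0,-280,22,48,85]]}}

```text
time_s: 7.95
position: [0.6179, -0.4185, 0.2608]
orientation: [[-0.0, 1.0, -0.0], [0.764, 0.0, 0.645], [0.645, -0.0, -0.764]]
ft_force: [1.2, 0.2, 0.6]
gripper_width: 0.0851
grasp_force: 0.0
```

```bash
python3 - <<'E'
from h import *
st=observe();print(st["position"],st["joint_positions"])
go(Rt(40),tcp=(.62,-.469,.239))
E
```

```text
[ 0.6179 -0.4185  0.2608] [ 31.1852  50.6395   8.6523  86.2505 -38.3946  76.0043  58.9269]
t 7.95 rot [-0.    -0.003  0.   ] mm [-52.7   2.1 -16. ]
```

>>> {"fn": "arm_command", "kwargs": {"targets": [[0,0,0,-25,2,-8,85],[0,0,0,-48,2,-16,85],[0,0,0,-48,2,-16,85],[0,0,0,-48,2,-16,85],[0,0,0,-48,2,-16,85]]}}

```text
time_s: 8.57
position: [0.6206, -0.4627, 0.2448]
orientation: [[-0.002, 1.0, -0.001], [0.766, 0.002, 0.643], [0.643, 0.001, -0.766]]
ft_force: [-0.4, 0.4, 1.0]
gripper_width: 0.0852
grasp_force: 0.0
```

```bash
cat > wc.py <<'E'
from h import *
import json
def wood(im,box,lo=(10,60,150),hi=(25,125,255)):
    "quad of the pale-wood blob inside box x0,y0,x1,y1"
    h=cv2.cvtColor(im,cv2.COLOR_BGR2HSV);m=cv2.inRange(h,lo,hi)
    q=np.zeros_like(m);x0,y0,x1,y1=box;q[y0:y1,x0:x1]=m[y0:y1,x0:x1]
    q=cv2.morphologyEx(q,cv2.MORPH_OPEN,np.ones((5,5)))
    n,l,s,_=cv2.connectedComponentsWithStats(q);i=1+s[1:,4].argmax()
    hull=cv2.convexHull(np.argwhere(l==i)[:,::-1].astype(np.int32))
    return s[i],cv2.approxPolyDP(hull,8,True).reshape(-1,2)
def shot(name):
    st=observe();im=snapshot("wrist")[:,:,::-1].copy();cv2.imwrite(f"pics/{name}.png",im)
    json.dump({k:np.array(v).tolist() for k,v in st.items()},open(f"pics/{name}.json","w"))
    return st,im
E
python3 - <<'E'
from wc import *
st,im=shot("w3")
print(st["position"],st["orientation"])
for n in("side","top"): cv2.imwrite(f"pics/{n}3.png",snapshot(n)[:,:,::-1])
h=cv2.cvtColor(im,cv2.COLOR_BGR2HSV);print(h[240,330],h[200,330])
print(wood(im,(150,50,520,420)))
E
```

```text
[ 0.6206 -0.4627  0.2448] [[-0.002   1.     -0.0007]
 [ 0.7656  0.002   0.6434]
 [ 0.6434  0.0008 -0.7656]]
[ 15  97 189] [ 16  97 197]
(array([  286,   152,    98,   149, 13467], dtype=int32), array([[383, 297],
       [286, 300],
       [287, 154],
       [371, 153]], dtype=int32))
```

View pics/w3.png

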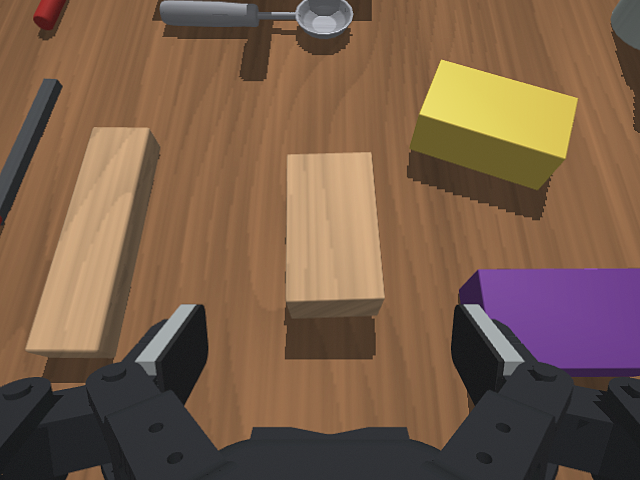

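The wrist picture shows the block's top face with corners (287,154), (371,153), (384,298) and (286,300). Purple's near corner is at (460,293) and the offcut is well left at (95,240).

```bash
python3 - <<'E'
from wc import *
st=observe();w=cam("wrist",st)
px=np.array([(287,154),(371,153),(384,298),(286,300)],float)
P=onz(w,px,.04);print(P,P.mean(0))
for i in range(4): print(np.linalg.norm(P[i]-P[(i+1)%4]).round(4))
# height by two views (top camera, corners from sub-blob)
t=cv2.imread("pics/top3.png");hs=cv2.cvtColor(t,cv2.COLOR_BGR2HSV)
s,q=wood(t,(420,200,480,245));print(s,q.tolist())
# centroid match for height
c=cam("top")
t0=cv2.imread("pics/top0.png");s0,q0=wood(t0,(420,200,480,245),(10,60,165));print(q0.tolist())
T=lambda a:np.array(a,float)/2.85+[220,170]
tc=T([(595,120),(710,116),(714,183),(599,184)])[[0,3,2,1]]
print(tri(w,px[[1,0,3,2]],c,T([(595,120),(599,184),(714,183),(710,116)])))
print("purple",onz(w,[(480,270),(459,293)],[.04,.04][0]),onz(w,[(464,305)],.03))
E
```

```text
[[ 0.5918 -0.2294  0.04  ]
 [ 0.647  -0.2286  0.04  ]
 [ 0.6503 -0.3267  0.04  ]
 [ 0.5954 -0.3279  0.04  ]] [ 0.6211 -0.2782  0.04  ]
0.0552
0.0982
0.0549
0.0985
[428 211  42  23 902] [[469, 230], [429, 233], [428, 213], [468, 211]]
[[468, 231], [430, 232], [429, 212], [467, 211]]
[[ 0.6477 -0.2244  0.0342  0.0001]
 [ 0.5904 -0.2268  0.0359  0.0017]
 [ 0.593  -0.3283  0.038   0.0046]
 [ 0.6508 -0.3265  0.0395  0.0009]]
purple [[ 0.7066 -0.31    0.04  ]
 [ 0.6927 -0.3238  0.04  ]] [[ 0.6979 -0.328   0.03  ]]
```

```bash
python3 - <<'E'
from wc import *
R=Rt(40,2);G=np.array([.6216,-.292,.028])
go(R,grasp=G); go(R,grasp=G-.03*R[:,2])
E
```

```text
t 8.725 rot [ 0.022 -0.    -0.025] mm [ -8.1   4.8 121.2]
t 8.725 rot [ 0.022 -0.    -0.025] mm [-8.1  5.4 91.2]
```

>>> {"fn": "arm_command", "kwargs": {"targets": [[0.022,0,-0.025,-8,5,30,85],[0.022,0,-0.025,-8,5,65,85],[0.022,0,-0.025,-8,5,91,85],[0.022,0,-0.025,-8,5,91,85],[0.022,0,-0.025,-8,5,91,85]]}}

```text
time_s: 9.35
position: [0.6251, -0.4121, 0.1695]
orientation: [[-0.026, 0.999, -0.022], [0.766, 0.034, 0.642], [0.643, -0.001, -0.766]]
ft_force: [0.8, 0.4, 0.4]
gripper_width: 0.0853
grasp_force: 0.0
```

```bash
python3 - <<'E'
from wc import *
R=Rt(40,2);G=np.array([.6216,-.292,.028])
go(R,grasp=G); print(observe()["ft_force"])
E
```

```text
t 9.35 rot [-0.     0.    -0.001] mm [ 1.1  0.7 30.6]
[0.791  0.4358 0.382 ]
```

>>> {"fn": "arm_command", "kwargs": {"targets": [[0,0,0,1,0.7,15,85],[0,0,0,1,0.7,30,85],[0,0,0,1,0.7,30,85],[0,0,0,1,0.7,30,85],[0,0,0,1,0.7,30,70]]}}

```text
time_s: 9.98
position: [0.6249, -0.392, 0.1473]
orientation: [[-0.025, 0.999, -0.022], [0.766, 0.033, 0.642], [0.643, -0.0, -0.766]]
ft_force: [0.6, -0.3, -0.3]
gripper_width: 0.0707
grasp_force: 0.0
```

>>> {"fn": "arm_command", "kwargs": {"targets": [[0,0,0,0,0,0,60],[0,0,0,0,0,0,50],[0,0,0,0,0,0,50],[0,0,0,0,0,0,50],[0,0,0,0,0,0,50]], "squeeze": 70}}

```text
time_s: 10.6
position: [0.625, -0.3923, 0.1475]
orientation: [[-0.025, 0.999, -0.021], [0.766, 0.033, 0.642], [0.642, -0.0, -0.766]]
ft_force: [-0.0, -3.3, 5.3]
gripper_width: 0.0554
grasp_force: 74.4
```

```bash
python3 - <<'E'
from wc import *
st=observe();g=st["position"]+.155*st["orientation"][:,2];print("grasp",g,st["orientation"])
# lift 100 mm straight up
print((st["orientation"].T@[0,0,120]).round(1))
# shield check in unobstructed views: edge pixels by hand via projections
E
```

```text
grasp [ 0.6216 -0.2928  0.0287] [[-0.0254  0.9994 -0.0215]
 [ 0.766   0.0333  0.6419]
 [ 0.6423 -0.0001 -0.7664]]
[ 77.1  -0.  -92. ]
```

>>> {"fn": "arm_command", "kwargs": {"targets": [[0,0,0,6,0,-8,50],[0,0,0,25,0,-30,50],[0,0,0,50,0,-60,50],[0,0,0,77,0,-92,50],[0,0,0,77,0,-92,50]]}}

```text
time_s: 11.22
position: [0.6258, -0.3921, 0.2727]
orientation: [[-0.029, 0.999, -0.018], [0.768, 0.034, 0.64], [0.64, 0.005, -0.768]]
ft_force: [-0.1, -0.6, -2.2]
gripper_width: 0.0551
grasp_force: 74.0
```

```bash
python3 - <<'E'
from wc import *
st,im=shot("w4")
print(st["position"],st["ft_force"],st["joint_positions"])
a=cv2.imread("pics/side3.png")[130:250,250:380];b=cv2.imread("pics/top3.png")[170:290,220:350]
c=np.vstack([np.hstack([cv2.resize(x,(400,369),interpolation=cv2.INTER_CUBIC) for x in(a,b)])]);cv2.imwrite("pics/st3.png",c)
go(Rt(40,.7),grasp=(.576,.02,.16))
E
```

```text
[ 0.6258 -0.3921  0.2727] [-0.0517 -0.5887 -2.2075] [ 29.3273  49.2556   8.224   87.3924 -37.9978  75.4955  58.6923]
t 11.275 rot [-0.012  0.002  0.019] mm [246.1 -37.4 194.5]
```

View pics/st3.png

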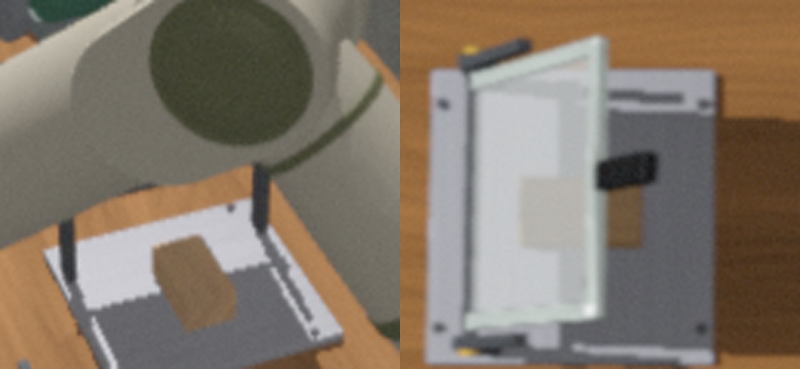

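The views agree: top-camera shield front corners at (286.6,182.3) and (286.0,272.7), tab tip at (303.2,224.3). The outermost edge there is the lower-face edge, so I need a numeric check.

```bash
python3 - <<'E'
from h import *
c=cam("top");s=cam("side")
H=np.array([.576,.236,.110]);X=np.array([1,0,0])
ti=cv2.cvtColor(cv2.imread("pics/top3.png"),cv2.COLOR_BGR2GRAY);si=cv2.cvtColor(cv2.imread("pics/side2.png"),cv2.COLOR_BGR2GRAY)
def edges(prof,a): # subpixel transitions
    d=np.diff(prof.astype(float));return [(round(a+i+.5,1),int(d[i])) for i in range(len(d)) if abs(d[i])>12]
for A in (53,55,57):
  a=np.radians(A);u=np.array([0,-np.cos(a),np.sin(a)]);n=np.array([0,np.sin(a),np.cos(a)])
  for f in(-.05,.05):
    P=[H+.19*u+f*X+k*n for k in(.005,-.005)]+[H+.18*u+f*X-.005*n]
    print(A,f,"top",proj(c,P).ravel().round(1),"side",proj(s,P).ravel().round(1))
  P=[H+.254*u+k*n for k in(.007,-.007)];print("tab top",proj(c,P).ravel().round(1),"side",proj(s,P).ravel().round(1))
for r in(204,250,224): print("top row",r,edges(ti[r,270:320],270),ti[r,276:312].tolist())
for q in(301,333,322): print("side col",q,edges(si[150:195,q],150),si[155:185,q].tolist())
E
```

```text
53 -0.05 top [284.9 249.9 288.8 250.2 286.3 250.5] side [302.2 172.8 303.3 176.  302.5 177. ]
53 0.05 top [285.6 204.6 289.5 205.  287.  205.6] side [334.  165.4 335.  168.5 334.1 169.6]
tab top [301.  224.  306.5 224.6] side [323.6 161.2 325.  165.8]
55 -0.05 top [282.3 249.7 286.3 250.  283.9 250.3] side [301.6 170.7 302.6 173.9 301.9 175. ]
55 0.05 top [283.  204.3 286.9 204.7 284.6 205.3] side [333.3 163.3 334.3 166.4 333.5 167.6]
tab top [297.4 223.6 303.1 224.2] side [322.6 158.3 324.1 162.9]
57 -0.05 top [279.6 249.6 283.6 249.8 281.4 250.2] side [300.8 168.6 301.9 171.7 301.2 173. ]
57 0.05 top [280.3 204.  284.3 204.4 282.2 205. ] side [332.6 161.3 333.6 164.4 332.8 165.7]
tab top [293.7 223.3 299.5 223.8] side [321.6 155.5 323.1 160. ]
top row 204 [(283.5, -17), (284.5, -16), (315.5, -20), (316.5, -31), (317.5, -15)] [182, 183, 185, 187, 188, 194, 194, 189, 172, 156, 152, 153, 155, 156, 156, 160, 166, 166, 165, 164, 163, 160, 156, 154, 153, 151, 154, 154, 154, 153, 152, 151, 153, 151, 150, 153]
top row 250 [(282.5, -13), (283.5, -21), (284.5, -19), (285.5, -22), (286.5, -20
[... 582 characters left out ...]
, (191.5, 13)] [136, 140, 140, 140, 137, 137, 134, 135, 136, 133, 130, 132, 134, 134, 139, 141, 167, 181, 184, 173, 152, 134, 135, 135, 137, 137, 135, 135, 136, 137]
side col 333 [(163.5, 19), (166.5, -19), (167.5, -27), (180.5, -18), (181.5, -26), (182.5, -15)] [135, 131, 134, 137, 136, 135, 134, 137, 145, 164, 176, 176, 157, 130, 134, 136, 133, 135, 136, 142, 137, 131, 128, 128, 124, 118, 100, 74, 59, 58]
side col 322 [(159.5, -27), (160.5, -52), (161.5, -22), (167.5, 36), (168.5, 35), (169.5, 19), (170.5, 13), (182.5, -15), (183.5, -28), (185.5, 31)] [138, 138, 139, 135, 130, 103, 51, 29, 37, 26, 25, 22, 28, 64, 99, 118, 131, 137, 135, 138, 132, 135, 134, 133, 134, 133, 131, 126, 111, 83]
```

Measured against prediction: side edge 170.9 against 170.7 for 55°, top edge about 285.5 against 286.3, tab 303.5 against 303.1. The shield stands at 55° within about half a degree. Next is the approach pose, to measure the plinth with the wrist camera.

```bash
python3 - <<'E'
from h import *
go(Rt(40,.7),grasp=(.576,-.09,.17))
E
```

```text
t 11.275 rot [-0.012  0.002  0.019] mm [168.2 -41.1 116.3]
```

>>> {"fn": "arm_command", "kwargs": {"targets": [[-0.003,0,0.005,40,-10,28,50],[-0.006,0,0.01,85,-20,58,50],[-0.01,0,0.015,125,-30,87,50],[-0.012,0,0.019,168,-41,116,50],[-0.012,0,0.019,168,-41,116,50]]}}

```text
time_s: 11.9
position: [0.5763, -0.1852, 0.2864]
orientation: [[-0.01, 1.0, -0.016], [0.763, 0.018, 0.646], [0.646, -0.006, -0.763]]
ft_force: [0.1, 0.1, -0.8]
gripper_width: 0.0548
grasp_force: 74.5
```

>>> {"fn": "arm_command", "kwargs": {"targets": [[0,0,0,0,0,0,50],[0,0,0,0,0,0,50],[0,0,0,0,0,0,50],[0,0,0,0,0,0,50],[0,0,0,0,0,0,50]]}}

```text
time_s: 12.52
position: [0.5772, -0.1903, 0.2861]
orientation: [[-0.006, 1.0, -0.01], [0.766, 0.011, 0.643], [0.643, -0.004, -0.766]]
ft_force: [-0.1, -0.3, -2.1]
gripper_width: 0.0552
grasp_force: 74.5
```

```bash
python3 - <<'E'
from wc import *
st,im=shot("w5");w=cam("wrist",st)
print(st["position"],st["orientation"],st["ft_force"])
# predicted plinth and plate corners, held block top corners
O=np.array([.576,.156,0])
print("plinth pred",proj(w,[O+[a,b,.052] for a,b in((-.028,.05),(.028,.05),(.028,-.05),(-.028,-.05))]).round(0).tolist())
print("plate front pred",proj(w,[O+[-.125,-.11,.012],O+[.125,-.11,.012]]).round(0).tolist())
h=cv2.cvtColor(im,cv2.COLOR_BGR2HSV)
b=proj(w,[O+[0,0,.052]])[0].astype(int);print(b,h[b[1],b[0]],h[b[1]+15,b[0]],h[b[1],b[0]+60])
g=st["position"]+.155*st["orientation"][:,2];print(g)
print("block",wood(im,(200,150,480,430)))
cv2.imwrite("pics/w5v.png",h[:,:,1])
for r in range(b[1]-30,b[1]+70,12): print(r,h[r,b[0]-60:b[0]+61:6].tolist())
E
```

```text
[ 0.5772 -0.1903  0.2861] [[-0.006   0.9999 -0.0102]
 [ 0.7659  0.0112  0.6429]
 [ 0.643  -0.0039 -0.7659]] [-0.0791 -0.3084 -2.0714]
plinth pred [[303.0, 20.0], [366.0, 21.0], [370.0, 110.0], [298.0, 110.0]]
plate front pred [[179.0, 201.0], [488.0, 203.0]]
[334  62] [15 89 95] [16 91 92] [111  15 172]
[ 0.5756 -0.0907  0.1674]
block (array([  235,   153,   189,   277, 46751], dtype=int32), array([[415, 429],
       [243, 428],
       [235, 395],
       [257, 153],
       [403, 154],
       [423, 392]], dtype=int32))
32 [[113, 14, 167], [113, 14, 166], [110, 14, 167], [107, 14, 167], [109, 12, 167], [15, 92, 100], [16, 89, 95], [16, 91, 90], [15, 88, 96], [15, 93, 90], [15, 90, 96], [15, 89, 100], [15, 91, 98], [15, 90, 99], [16, 94, 98], [15, 95, 94], [110, 13, 171], [111, 10, 171], [113, 13, 172], [111, 15, 174], [113, 12, 172]]
44 [[114, 15, 168], [110, 14, 167], [110, 14, 168], [113, 12, 168], [113, 14, 168], [15, 90, 93], [15, 90, 93], [15, 90, 88], [15, 91, 95], [16, 90, 96], [16, 91, 95], [15, 93, 99], [16, 91, 95], [16, 92, 100], [15, 89, 100], [15, 92, 94], [110, 13, 172], 
[... 1540 characters left out ...]
0, 96], [107, 21, 85], [113, 12, 84], [113, 12, 84], [114, 15, 84], [102, 15, 85]]
116 [[120, 12, 86], [120, 12, 85], [120, 15, 85], [114, 15, 85], [113, 12, 84], [16, 91, 84], [15, 91, 90], [15, 92, 91], [15, 88, 90], [15, 89, 86], [16, 91, 87], [15, 93, 88], [15, 88, 90], [16, 92, 94], [15, 90, 94], [15, 91, 98], [105, 18, 86], [113, 12, 86], [113, 12, 86], [113, 12, 86], [113, 12, 85]]
128 [[114, 15, 83], [120, 12, 84], [114, 16, 82], [105, 13, 81], [110, 18, 84], [16, 90, 91], [15, 88, 90], [15, 90, 85], [16, 88, 87], [15, 85, 90], [15, 91, 92], [16, 92, 89], [15, 90, 94], [16, 89, 97], [16, 92, 89], [16, 87, 85], [110, 18, 83], [115, 18, 84], [113, 13, 81], [113, 13, 81], [108, 15, 83]]
```

```bash
cat > meas.py <<'E'
from wc import *
def load(n):
    return {k:np.array(v) for k,v in json.load(open(f"pics/{n}.json")).items()},cv2.imread(f"pics/{n}.png")
def sub(p,lev):  # sub-pixel crossings
    p=np.asarray(p,float);i=np.where((p[:-1]<lev)!=(p[1:]<lev))[0]
    return i+(lev-p[i])/(p[i+1]-p[i])
def lines(w,sat,rows,xl,xr,z):
    L=[];R=[]
    for r in rows:
        s=sat[r].astype(float)
        a=sub(s[xl[0]:xl[1]],55);b=sub(s[xr[0]:xr[1]],55)
        if len(a):L.append((xl[0]+a[-1],r))
        if len(b):R.append((xr[0]+b[0],r))
    out=[]
    for E in(L,R):
        P=onz(w,E,z);k=np.polyfit(P[:,1],P[:,0],1);out.append((k,np.std(np.polyval(k,P[:,1])-P[:,0])))
    return out
E
python3 - <<'E'
from meas import *
st,im=load("w5");w=cam("wrist",st)
h=cv2.GaussianBlur(cv2.cvtColor(im,cv2.COLOR_BGR2HSV),(3,3),0);sat=h[:,:,1];v=cv2.cvtColor(im,cv2.COLOR_BGR2GRAY)
# plinth top
for k,e in lines(w,sat,range(26,104),(270,325),(340,395),.052): print("plinth edge x@y=.156",np.polyval(k,.156).round(4),"yaw",np.degrees(-k[0]).round(2),e.round(5))
for x in(315,335,355):
    print(x,"back row",sub(sat[5:40,x],55)+5, "grad",)
m=v[:,310:362].mean(1);print("profile",m[10:150].round(0).astype(int).tolist())
# held block
m2=v[:,285:375].mean(1);print("blk",m2[120:440].round(0).astype(int)[::4].tolist())
print(wood(im,(200,115,480,430)))
E
```

```text
plinth edge x@y=.156 0.5477 yaw 0.12 0.00011
plinth edge x@y=.156 0.603 yaw 0.5 0.00013
315 back row [18.5429] grad
335 back row [18.9333] grad
355 back row [18.8387] grad
profile [160, 160, 162, 160, 158, 155, 158, 162, 169, 117, 104, 80, 81, 82, 82, 82, 82, 82, 82, 82, 82, 82, 82, 83, 82, 82, 82, 82, 82, 82, 82, 83, 83, 83, 83, 82, 83, 83, 83, 82, 83, 82, 82, 82, 83, 83, 82, 83, 83, 83, 83, 83, 83, 83, 83, 83, 83, 83, 83, 83, 83, 83, 82, 83, 83, 82, 82, 83, 82, 82, 82, 83, 83, 83, 82, 83, 82, 82, 82, 82, 82, 82, 82, 82, 82, 82, 82, 82, 82, 82, 82, 82, 82, 82, 82, 82, 82, 83, 78, 76, 76, 76, 77, 77, 77, 77, 77, 77, 77, 78, 78, 78, 78, 78, 78, 78, 78, 78, 78, 78, 78, 78, 78, 78, 78, 78, 78, 78, 78, 80, 82, 81, 81, 80, 80, 79, 79, 80, 82, 82]
blk [78, 78, 78, 78, 78, 81, 80, 81, 71, 168, 168, 168, 168, 168, 168, 167, 167, 167, 167, 167, 167, 167, 167, 167, 167, 167, 167, 166, 166, 166, 166, 166, 165, 165, 165, 165, 164, 164, 164, 164, 165, 164, 164, 164, 164, 163, 163, 163, 162, 162, 162, 162, 161, 161, 161, 162, 161, 161, 161, 161, 160, 160, 160, 159, 159, 159, 158, 158, 158, 157, 157, 158, 157, 157, 157, 157, 156, 124, 76, 50]
(array([  235,   153,   189,   277, 46751], dtype=int32), array([[415, 429],
       [243, 428],
       [235, 395],
       [257, 153],
       [403, 154],
       [423, 392]], dtype=int32))
```

```bash
python3 - <<'E'
from meas import *
st,im=load("w5");w=cam("wrist",st)
sat=cv2.cvtColor(im,cv2.COLOR_BGR2HSV)[:,:,1];g=cv2.cvtColor(im,cv2.COLOR_BGR2GRAY)
print("plinth back,front",onz(w,[(334,19.2),(334,107.5)],.052)[:,1], "plinth ends pitch check len")
print("back corners",onz(w,[(310,18.8),(360,18.9)],.052))
zt=st["position"][2]+.155*st["orientation"][2,2]+.0113
for r in(170,250,330,380): print(r,sat[r,225:275:4].tolist(),sat[r,390:435:4].tolist(),g[r,225:275:4].tolist())
for k,e in [(0,0)]: pass
for c in(275,330,385): print(c,"far row",sub(g[140:165,c],120)+140)
E=[[],[]]
for r in range(165,330,5):
    p=g[r].astype(float);a=sub(p[200:290],125);b=sub(p[375:460],125)
    if len(a):E[0].append((200+a[-1],r))
    if len(b):E[1].append((375+b[0],r))
for e in E:
    P=onz(w,e,zt);k=np.polyfit(P[:,1],P[:,0],1);print("blk edge x@-.09",np.polyval(k,-.09),"yaw",np.degrees(-k[0]),np.std(np.polyval(k,P[:,1])-P[:,0]))
print("far y",onz(w,[(275,153.2),(330,153.2),(385,153.2)],zt), "near", onz(w,[(330,427)],zt))
G=st["position"]+.155*st["orientation"][:,2];print("G",G,zt)
E
```

```text
plinth back,front [0.2077 0.1085] plinth ends pitch check len
back corners [[0.5544 0.2081 0.052 ]
 [0.5985 0.2082 0.052 ]]
170 [15, 18, 15, 15, 12, 12, 12, 13, 95, 98, 98, 97, 99] [98, 96, 98, 96, 50, 12, 15, 15, 15, 15, 12, 12] [80, 78, 79, 79, 79, 80, 80, 76, 169, 177, 170, 168, 165]
250 [116, 117, 113, 115, 126, 114, 96, 97, 97, 98, 97, 97, 98] [97, 97, 98, 95, 96, 97, 115, 120, 110, 117, 114, 110] [62, 59, 58, 57, 59, 54, 169, 161, 162, 168, 167, 161, 162]
330 [12, 7, 15, 9, 97, 95, 97, 96, 96, 99, 96, 98, 97] [96, 98, 98, 97, 97, 98, 96, 98, 20, 5, 9, 10] [168, 68, 49, 28, 121, 159, 157, 162, 164, 164, 160, 164, 164]
380 [37, 7, 20, 95, 97, 97, 96, 97, 96, 97, 96, 97, 97] [97, 95, 97, 97, 95, 96, 97, 97, 94, 20, 19, 33] [50, 35, 25, 153, 147, 155, 160, 162, 162, 160, 162, 161, 151]
275 far row [152.7027]
330 far row [152.6364]
385 far row [152.8214]
blk edge x@-.09 0.5465899790749428 yaw -0.30517972084633477 0.0010042989202403195
blk edge x@-.09 0.60308951467053 yaw 1.2114638299433638 0.0009805271951247403
far y [[ 0.5539 -0.0259  0.1787]
 [ 0.5745 -0.0258  0.1787]
 [ 0.595  -0.0256  0.1787]] near [[ 0.5754 -0.1189  0.1787]]
G [ 0.5756 -0.0907  0.1674] 0.1786588920993961
```

```bash
python3 - <<'E'
from meas import *
st,im=load("w5");w=cam("wrist",st);c=cam("top")
t=cv2.imread("pics/top3.png");hs=cv2.cvtColor(t,cv2.COLOR_BGR2HSV)
print("sat row 240",hs[240,285:305,1].tolist(),"col 294 ",hs[222:256,294,1].tolist())
s=observe();print(s["joint_positions"])
R=Rt(40,.4)
go(R,grasp=(.576,.02,.0867),st=s); go(R,grasp=(.576,.143,.0867),st=s)
E
```

```text
sat row 240 [12, 12, 52, 98, 110, 112, 113, 110, 108, 115, 118, 111, 104, 66, 16, 13, 15, 13, 15, 17] col 294  [13, 15, 20, 34, 13, 8, 52, 45, 92, 111, 111, 110, 106, 111, 108, 113, 111, 113, 115, 117, 117, 113, 121, 111, 117, 107, 106, 106, 68, 8, 15, 18, 13, 20]
[ 19.0651  39.851    3.756  108.9602 -46.2396  59.7804  57.1698]
t 12.575 rot [-0.006 -0.     0.001] mm [ 32.8   1.1 132.9]
t 12.575 rot [-0.006 -0.     0.001] mm [127.    2.5 212. ]
```

```bash
python3 - <<'E'
from meas import *
st,im=load("w5");w=cam("wrist",st);c=cam("top")
print("top cam front edge (foot)",onz(c,[(298.1,240)],.012),"x edges at top",onz(c,[(294,229.7),(294,250.1)],.052))
# height: front top edge (wrist row 107.5) lies on plane y = front face found by top camera
yf=onz(c,[(298.1,240)],.012)[0,1]
d=rays(w,[(334,107.5),(334,19.2)]);k=(yf-w[2][1])/d[0,1];print("z top from two views",w[2]+k*d[0])
E
```

```text
top cam front edge (foot) [[0.576 0.111 0.012]] x edges at top [[0.5977 0.1195 0.052 ]
 [0.5459 0.1188 0.052 ]]
z top from two views [0.5761 0.111  0.0492]
```

>>> {"fn": "arm_command", "kwargs": {"targets": [[-0.006,0,0.001,8,0,33,50],[-0.006,0,0.001,16,0,66,50],[-0.006,0,0.001,24,1,100,50],[-0.006,0,0.001,33,1,133,50],[-0.006,0,0.001,33,1,133,50]]}}

```text
time_s: 13.2
position: [0.5762, -0.0768, 0.2044]
orientation: [[-0.006, 1.0, -0.008], [0.764, 0.01, 0.645], [0.645, -0.002, -0.764]]
ft_force: [-0.6, -0.7, -1.5]
gripper_width: 0.0553
grasp_force: 74.5
```

```bash
python3 - <<'E'
from meas import *
s=observe();print(s["joint_positions"],s["position"]+.155*s["orientation"][:,2],s["ft_force"])
R=Rt(40,.4)
go(R,grasp=(.576,.143,.0867),st=s)
E
```

```text
[ 14.1455  45.0912  -3.9223 115.8603 -56.8068  45.0965  62.0573] [0.5749 0.0231 0.0859] [-0.6152 -0.7269 -1.5398]
t 13.2 rot [-0.004 -0.003  0.001] mm [92.5  1.7 76.7]
```

>>> {"fn": "arm_command", "kwargs": {"targets": [[-0.004,-0.003,0.001,6,1,6,50],[-0.004,-0.003,0.001,14,1,12,50],[-0.004,-0.003,0.001,22,1.5,18,50],[-0.004,-0.003,0.001,30,1.5,25,50],[-0.004,-0.003,0.001,30,1.5,25,50]]}}

```text
time_s: 13.82
position: [0.5777, -0.0392, 0.2059]
orientation: [[-0.006, 1.0, -0.001], [0.767, 0.005, 0.641], [0.641, 0.003, -0.767]]
ft_force: [0.2, -0.4, -2.2]
gripper_width: 0.055
grasp_force: 74.5
```

```bash
python3 - <<'E'
from meas import *
s=observe();print(s["joint_positions"],s["position"]+.155*s["orientation"][:,2],s["ft_force"])
R=Rt(40,.4)
go(R,grasp=(.576,.143,.0867),st=s)
E
```

```text
[ 13.5787  44.744   -8.4955 116.9117 -57.9499  40.6757  59.804 ] [0.5776 0.0602 0.087 ] [ 0.2218 -0.4207 -2.2479]
t 13.825 rot [0.003 0.002 0.   ] mm [63.  -0.6 53.3]
```

>>> {"fn": "arm_command", "kwargs": {"targets": [[0.002,0.002,0,7,0,6,50],[0.003,0.002,0,14,-0.5,12,50],[0.003,0.002,0,22,-0.5,18,50],[0.003,0.002,0,31,-0.5,26,50],[0.003,0.002,0,31,-0.5,26,50]]}}

```text
time_s: 14.45
position: [0.5771, 0.0015, 0.2057]
orientation: [[-0.006, 1.0, -0.004], [0.766, 0.007, 0.643], [0.643, 0.0, -0.766]]
ft_force: [-0.3, -0.3, -1.2]
gripper_width: 0.0551
grasp_force: 74.5
```

```bash
python3 - <<'E'
from meas import *
s=observe();print(s["joint_positions"],s["position"]+.155*s["orientation"][:,2],s["ft_force"])
R=Rt(40,.4)
go(R,grasp=(.576,.143,.0867),st=s)
E
```

```text
[ 13.2014  44.9032 -13.7822 117.7687 -58.4878  36.223   57.0525] [0.5764 0.1012 0.087 ] [-0.2749 -0.3306 -1.2014]
t 14.45 rot [ 0. -0.  0.] mm [31.9 -0.1 27.1]
```

>>> {"fn": "arm_command", "kwargs": {"targets": [[0,0,0,8,0,7,50],[0,0,0,16,0,14,50],[0,0,0,24,0,20,50],[0,0,0,32,0,27,50],[0,0,0,32,0,27,50]]}}

```text
time_s: 15.08
position: [0.5768, 0.0432, 0.2055]
orientation: [[-0.005, 1.0, -0.004], [0.766, 0.007, 0.643], [0.643, 0.0, -0.766]]
ft_force: [0.4, -1.2, -1.8]
gripper_width: 0.0554
grasp_force: 74.5
```

>>> {"fn": "arm_command", "kwargs": {"targets": [[0,0,0,0,0,0,50],[0,0,0,0,0,0,50],[0,0,0,0,0,0,50],[0,0,0,0,0,0,50],[0,0,0,0,0,0,50]]}}

```text
time_s: 15.7
position: [0.577, 0.0421, 0.2054]
orientation: [[-0.004, 1.0, -0.003], [0.767, 0.005, 0.642], [0.642, 0.0, -0.767]]
ft_force: [0.1, 0.0, -0.9]
gripper_width: 0.0551
grasp_force: 74.5
```

```bash
python3 - <<'E'
from meas import *
s,im=shot("w6");print(s["joint_positions"],s["position"]+.155*s["orientation"][:,2],s["orientation"],s["ft_force"])
R=Rt(40,.4);go(R,grasp=(.576,.143,.0867),st=s)
for n in("side","top"): cv2.imwrite(f"pics/{n}6.png",snapshot(n)[:,:,::-1])
w=cam("wrist",s);O=np.array([.5753,.158,0])
print("pred plinth front top corners, front foot",proj(w,[O+[-.028,-.05,.052],O+[.028,-.05,.052],O+[-.028,-.05,.012],O+[.028,-.05,.012]]).round(1).tolist())
print("pred block far/near top",proj(w,[O+[a,b,.098] for a,b in((-.028,.05),(.028,.05),(.028,-.05),(-.028,-.05))]).round(1).tolist())
E
```

```text
[ 12.8029  45.3609 -19.1961 118.2709 -58.7624  31.3615  53.9353] [0.5765 0.1416 0.0866] [[-0.0044  1.     -0.0033]
 [ 0.7665  0.0055  0.6422]
 [ 0.6422  0.0003 -0.7665]] [ 0.0893  0.033  -0.8902]
t 15.7 rot [ 0.001  0.001 -0.001] mm [ 1.  -0.3  0.8]
pred plinth front top corners, front foot [[253.7, 441.3], [402.0, 442.0], [267.9, 437.9], [388.2, 438.5]]
pred block far/near top [[254.5, 149.4], [403.7, 150.0], [428.8, 448.9], [226.1, 447.9]]
```

>>> {"fn": "arm_command", "kwargs": {"targets": [[0.001,0.001,-0.001,1,-0.4,0.9,50],[0.001,0.001,-0.001,0,-0.4,2,50],[0.001,0.001,-0.001,-1,-0.4,3.3,50],[0.001,0.001,-0.001,-2,-0.4,4.5,50],[0.001,0.001,-0.001,-2,-0.4,4.5,50]]}}

```text
time_s: 16.48
position: [0.5765, 0.0434, 0.2005]
orientation: [[-0.005, 1.0, -0.005], [0.766, 0.007, 0.643], [0.643, -0.0, -0.766]]
ft_force: [0.6, -0.8, -2.7]
gripper_width: 0.0554
grasp_force: 74.5
```

```bash
python3 - <<'E'
from meas import *
s=observe();print(s["position"]+.155*s["orientation"][:,2],s["ft_force"],s["torque"])
R=Rt(40,.4);go(R,grasp=(.576,.143,.0805),st=s)
E
```

```text
[0.5758 0.1431 0.0818] [ 0.6231 -0.7564 -2.6591] [-0.9229  0.0194  0.0071]
t 16.475 rot [-0. -0. -0.] mm [-0.9  0.2  0.9]
```

>>> {"fn": "arm_command", "kwargs": {"targets": [[0,0,0,-0.5,0.2,0.6,50],[0,0,0,-0.9,0.2,1.1,50],[0,0,0,-0.9,0.2,1.1,50],[0,0,0,-0.9,0.2,1.1,50],[0,0,0,-0.9,0.2,1.1,50]]}}

```text
time_s: 17.1
position: [0.5768, 0.0435, 0.1994]
orientation: [[-0.005, 1.0, -0.004], [0.766, 0.007, 0.643], [0.643, 0.0, -0.766]]
ft_force: [-0.1, -2.1, 2.3]
gripper_width: 0.0551
grasp_force: 74.8
```

>>> {"fn": "arm_command", "kwargs": {"targets": [[0,0,0,0,0,0,58],[0,0,0,0,0,0,64],[0,0,0,0,0,0,75],[0,0,0,0,0,0,80],[0,0,0,0,0,0,80]]}}

```text
time_s: 17.73
position: [0.5768, 0.0435, 0.1993]
orientation: [[-0.005, 1.0, -0.004], [0.766, 0.007, 0.643], [0.643, 0.0, -0.766]]
ft_force: [0.0, -0.4, -0.6]
gripper_width: 0.0802
grasp_force: 0.0
```

>>> {"fn": "arm_command", "kwargs": {"targets": [[0,0,0,0,0,-10,80],[0,0,0,0,0,-30,80],[0,0,0,0,0,-60,80],[0,0,0,-40,0,-100,80],[0,0,0,-80,0,-130,80]]}}

```text
time_s: 18.35
position: [0.5778, -0.1033, 0.2489]
orientation: [[-0.007, 1.0, -0.003], [0.767, 0.007, 0.642], [0.642, 0.002, -0.767]]
ft_force: [0.6, -0.6, -0.4]
gripper_width: 0.0799
grasp_force: 0.0
```

>>> {"fn": "arm_command", "kwargs": {"targets": [[0,0,0,-25,0,-20,80],[0,0,0,-35,0,-25,80],[0,0,0,-35,0,-25,80],[0,0,0,-35,0,-25,80],[0,0,0,-35,0,-25,80]]}}

```text
time_s: 18.98
position: [0.5781, -0.1427, 0.2442]
orientation: [[-0.007, 1.0, -0.006], [0.765, 0.009, 0.644], [0.644, 0.0, -0.765]]
ft_force: [-1.0, -0.3, 0.1]
gripper_width: 0.0797
grasp_force: 0.0
```

```bash
python3 - <<'E'
from meas import *
s,im=shot("w7");w=cam("wrist",s);print(s["position"],s["time_s"])
for n in("side","top"): cv2.imwrite(f"pics/{n}7.png",snapshot(n)[:,:,::-1])
O=np.array([.576,.158,0])
for z in(.092,.052,.012): print(z,proj(w,[O+[a,b,z] for a,b in((-.028,.05),(.028,.05),(.028,-.05),(-.028,-.05))]).round(1).tolist())
E
```

```text
[ 0.5781 -0.1427  0.2442] 18.975
0.092 [[288.9, -41.8], [374.3, -41.3], [380.8, 73.5], [280.4, 72.9]]
0.052 [[293.6, 13.6], [368.9, 14.0], [373.7, 121.4], [287.0, 120.8]]
0.012 [[297.4, 57.1], [364.7, 57.5], [368.3, 157.7], [292.1, 157.2]]
```

```bash
python3 - <<'E'
from meas import *
s,im=load("w7");w=cam("wrist",s)
sat=cv2.cvtColor(im,cv2.COLOR_BGR2HSV)[:,:,1].astype(float);g=cv2.cvtColor(im,cv2.COLOR_BGR2GRAY)
print("profile 60-170",g[60:170,305:355].mean(1).round(0).astype(int).tolist())
print("sat",sat[60:170,305:355].mean(1).round(0).astype(int).tolist()[::3])
for r in list(range(76,158,4)):
    a=sub(sat[r,260:320],55)+260;b=sub(sat[r,345:400],55)+345
    print(r,a[-1:].round(1),b[:1].round(1),end="; ")
E
```

```text
profile 60-170 [110, 110, 110, 110, 110, 110, 110, 110, 110, 110, 110, 110, 111, 111, 104, 102, 102, 102, 103, 103, 103, 103, 103, 103, 103, 103, 104, 104, 104, 104, 104, 104, 104, 104, 104, 104, 104, 104, 104, 104, 104, 105, 105, 105, 105, 105, 106, 106, 106, 106, 107, 107, 107, 107, 107, 107, 107, 107, 107, 107, 106, 104, 103, 103, 104, 104, 104, 104, 104, 104, 105, 105, 105, 105, 105, 105, 105, 105, 105, 105, 106, 106, 106, 106, 106, 107, 107, 106, 107, 107, 107, 107, 107, 106, 106, 107, 110, 110, 111, 111, 110, 109, 109, 109, 108, 107, 108, 110, 112, 112]
sat [90, 90, 89, 89, 90, 88, 88, 89, 89, 89, 89, 89, 88, 88, 89, 89, 89, 89, 89, 88, 88, 88, 88, 89, 89, 88, 89, 89, 89, 89, 89, 89, 27, 13, 13, 12, 13]
76 [280.4] [378.7]; 80 [281.4] [378.]; 84 [281.5] [378.2]; 88 [282.2] [377.4]; 92 [282.9] [376.8]; 96 [283.5] [376.3]; 100 [283.9] [375.6]; 104 [284.5] [375.3]; 108 [285.] [374.3]; 112 [285.6] [374.1]; 116 [286.2] [373.3]; 120 [286.7] [372.4]; 124 [287.2] [371.9]; 128 [287.8] [371.4]; 132 [288.4] [370.6]; 136 [289.] [370.3]; 140 [289.5] [369.3]; 144 [290.] [369.1]; 148 [290.6] [368.3]; 152 [291.2] [367.9]; 156 [] [];
```

```bash
python3 - <<'E'
from meas import *
s,im=load("w7");w=cam("wrist",s);P=lambda r,z:onz(w,[(331,r)],z)[0]
print("front y: block top",P(73.6,.092),"seam",P(121,.052),"foot",P(155.8,.012))
sat=cv2.GaussianBlur(cv2.cvtColor(im,cv2.COLOR_BGR2HSV),(3,3),0)[:,:,1];g=cv2.cvtColor(im,cv2.COLOR_BGR2GRAY).astype(float)
# front corner widths by plane depth: edge lines on the block vs on the plinth, front-face depth from slopes
for lab,rows,z in(("block",range(76,118,2),None),("plinth",range(125,153,2),None)):
    L=[];Rr=[]
    for r in rows:
        a=sub(sat[r,260:320],55)+260;b=sub(sat[r,345:400],55)+345
        L.append(a[-1]);Rr.append(b[0])
    kl=np.polyfit(rows,L,1);kr=np.polyfit(rows,Rr,1)
    print(lab,"L,R at 121",np.polyval(kl,121).round(2),np.polyval(kr,121).round(2),"slopes",kl[0].round(3),kr[0].round(3))
print("seam rows",[ (x,(120+np.argmin(np.diff(g[118:126,x:x+8].mean(1)))-2)) for x in range(295,368,12)])
# top camera: is the held back/front extent visible
t=cv2.cvtColor(cv2.imread("pics/top7.png"),cv2.COLOR_BGR2HSV)
print("top7 row 240 sat",t[240,250:306,1].tolist())
c=cam("top");H=np.array([.576,.236,.110])
ti=cv2.cvtColor(cv2.imread("pics/top7.png"),cv2.COLOR_BGR2GRAY);t3=cv2.cvtColor(cv2.imread("pics/top3.png"),cv2.COLOR_BGR2GRAY)
for r in(204,224,262): print("shield row",r,ti[r,278:308].tolist(),"before",t3[r,278:308].tolist())
E
```

```text
front y: block top [0.5762 0.1077 0.092 ] seam [0.5764 0.1081 0.052 ] foot [0.5766 0.1095 0.012 ]
block L,R at 121 286.92 372.77 slopes 0.141 -0.137
plinth L,R at 121 286.84 372.23 slopes 0.142 -0.141
seam rows [(295, np.int64(121)), (307, np.int64(120)), (319, np.int64(121)), (331, np.int64(120)), (343, np.int64(120)), (355, np.int64(124)), (367, np.int64(120))]
top7 row 240 sat [6, 6, 6, 8, 5, 5, 1, 4, 10, 11, 10, 11, 11, 12, 11, 12, 8, 11, 11, 11, 8, 10, 10, 10, 11, 8, 10, 10, 11, 7, 4, 8, 10, 11, 11, 9, 16, 50, 102, 116, 109, 111, 113, 122, 114, 117, 115, 95, 62, 14, 10, 10, 13, 13, 15, 16]
shield row 204 [185, 186, 189, 194, 196, 189, 174, 156, 152, 156, 156, 155, 155, 162, 165, 167, 166, 165, 163, 161, 155, 153, 153, 153, 154, 154, 155, 155, 152, 151] before [185, 187, 188, 194, 194, 189, 172, 156, 152, 153, 155, 156, 156, 160, 166, 166, 165, 164, 163, 160, 156, 154, 153, 151, 154, 154, 154, 153, 152, 151]
shield row 224 [182, 185, 190, 189, 171, 128, 70, 43, 34, 36, 38, 35, 36, 37, 31, 37, 37, 33, 33, 36, 39, 45, 24, 28, 32, 59, 82, 93, 96, 94] before [181, 182, 188, 188, 172, 127, 70, 37, 35, 34, 36, 38, 30, 32, 37, 39, 36, 33, 34, 35, 45, 31, 30, 26, 33, 55, 80, 94, 95, 96]
shield row 262 [180, 175, 184, 199, 204, 192, 166, 143, 125, 106, 101, 95, 96, 93, 94, 96, 97, 98, 98, 95, 95, 96, 95, 94, 95, 95, 95, 96, 96, 96] before [179, 175, 182, 196, 203, 191, 164, 143, 122, 102, 94, 96, 100, 95, 95, 94, 96, 98, 95, 96, 97, 95, 95, 96, 96, 94, 96, 96, 97, 97]
```

```bash
python3 - <<'E'
from meas import *
for n,rows in(("w5",(95,160)),("w7",(65,170))):
    s,im=load(n);w=cam("wrist",s)
    sat=cv2.cvtColor(im,cv2.COLOR_BGR2HSV)[:,:,1].astype(float)[:,310:355].mean(1)
    g=cv2.cvtColor(im,cv2.COLOR_BGR2GRAY).astype(float)[:,310:355].mean(1)
    f=rows[0]+sub(sat[rows[0]:rows[1]],52);d=np.diff(g)
    print(n,"foot",f,onz(w,[(332,f[0])],.012)[0,1])
    for lo,hi,z in((rows[0],112,.052 if n=="w5" else .092),)+(((112,130,.052),) if n=="w7" else ()):
        seg=-d[lo:hi];seg[seg<.4]=0;r=(seg*(np.arange(lo,hi)+.5)).sum()/seg.sum();print("  edge",r,onz(w,[(332,r)],z)[0,1])
s=observe();go(Rt(40,.4),tcp=(.577,-.08,.20),st=s)
E
```

```text
w5 foot [138.3177 152.0847] 0.10966512395070348
  edge 107.81948881789138 0.10817376591820292
w7 foot [155.6504] 0.10959874082078144
  edge 73.72811059907833 0.10761399809211641
  edge 120.37500000000001 0.10858661570099576
t 19.125 rot [-0.001 -0.001  0.001] mm [20.2 -0.6 74.6]
```

>>> {"fn": "arm_command", "kwargs": {"targets": [[0,0,0,6,0,22,80],[0,0,0,13,0,48,80],[0,0,0,20,0,74,80],[0,0,0,20,0,74,80],[0,0,0,20,0,74,80]]}}

```text
time_s: 19.75
position: [0.5778, -0.0819, 0.2005]
orientation: [[-0.005, 1.0, -0.004], [0.766, 0.007, 0.643], [0.643, 0.0, -0.766]]
ft_force: [-0.2, 0.1, -0.1]
gripper_width: 0.0802
grasp_force: 0.0
```

```bash
python3 - <<'E'
from meas import *
s,im=shot("w8");w=cam("wrist",s);print(s["position"])
O=np.array([.576,.158,0])
for z in(.092,.052,.012): print(z,proj(w,[O+[.028,-.05,z],O+[-.028,-.05,z]]).round(1).tolist())
sat=cv2.cvtColor(im,cv2.COLOR_BGR2HSV)[:,:,1].astype(float);g=cv2.cvtColor(im,cv2.COLOR_BGR2GRAY).astype(float)
gm=g[:,300:360].mean(1);d=np.diff(gm)
print([(i,round(d[i],1)) for i in range(60,330) if abs(d[i])>1.2])
for r in range(120,330,10):
    a=sub(sat[r,200:330],55)+200;b=sub(sat[r,330:470],55)+330
    print(r,a[-1:].round(1),b[:1].round(1),end="; ")
E
```

```text
[ 0.5778 -0.0819  0.2005]
0.092 [[399.4, 102.3], [259.8, 101.6]]
0.052 [[386.7, 160.1], [272.2, 159.6]]
0.012 [[377.8, 200.3], [280.9, 199.8]]
[(100, np.float64(1.7)), (101, np.float64(-3.5)), (102, np.float64(-5.8)), (103, np.float64(-1.3)), (158, np.float64(-3.0)), (159, np.float64(-1.9)), (196, np.float64(1.5)), (197, np.float64(1.8)), (211, np.float64(1.8)), (212, np.float64(1.6)), (277, np.float64(-1.3)), (299, np.float64(-2.0)), (300, np.float64(-2.4)), (301, np.float64(-2.9)), (304, np.float64(-10.8)), (305, np.float64(-9.0)), (306, np.float64(1.4))]
120 [263.4] [393.3]; 130 [265.5] [391.3]; 140 [267.6] [389.3]; 150 [269.8] [387.1]; 160 [272.] [384.3]; 170 [274.4] [382.4]; 180 [276.5] [379.9]; 190 [278.6] [378.1]; 200 [] []; 210 [] []; 220 [] []; 230 [] []; 240 [] []; 250 [] []; 260 [] []; 270 [] []; 280 [] []; 290 [] []; 300 [] []; 310 [213.5] [444.6]; 320 [214.4] [443.7];
```

```bash
python3 -c "
from plant import *
print(observe()['ft_force'],close_job())"
```

```text
the job is handed in; nothing more can be done
[-0.30784092  0.02526725 -0.6253416 ] None
```

The job is handed in at about 20 s: the shield measures 55° to within about half a degree, and the block sits on the plinth with its edges flush to about 1 mm as measured; I did not re-measure the other things on the bench.

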